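Push the row of moisture cans to the stop and bolt the carrier

TASK

Ready the oven carrier for carrying: push the row of four moisture cans along the channel as one train, from its tail, until the first can is fully home against the end stop and the row is closed up. Then push the cross bolt's knob fully in, so that the rod shuts the channel behind the last can. Only push with the fingers: do not lift or tip any can or pull the row apart, and leave the other things on the bench where they are.

Things in the scene. Friction and masses are not known exactly. Their poses are not given: they have to be found in the camera images.
- carrier: oven carrier: aluminium U-channel, fixed to the bench. Origin on the bench under the channel's centre line; x across the channel, away from the robot; y along it to the end stop. Floor top 8 mm above the bench; side walls 63 mm apart inside, their tops 26 mm above the bench. Guide block on the robot's side and catch block on the far side (34 mm high, at y = -50.5 mm) hold the cross bolt.
- stop_face (a point): centre of the end stop's rubber buffer face, at floor height (carrier frame 0, 190, 8 mm). The buffer closes the +y end from 18 to 40 mm above the bench; the stop plate behind it is 44 mm high, with a wire carrying loop behind
- load_end (a point): middle of the open loading end of the channel floor (carrier frame 0, -170, 8 mm)
- bolt (a joint): cross bolt, 8 mm steel rod at carrier y = -50.5 mm, 21 mm above the bench, slides along the carrier's +x. 0 = drawn towards the robot (channel free), 0.069 m = fully home (rod across the channel, collar on the guide block). Friction about 1.5 N, no spring. With the row fully home the rod passes about 3 mm behind the last can; with the row farther out it meets that can.
- bolt_knob (a point): centre of the flat outer face of the bolt's black knob (23 mm in diameter, 15 mm thick, axis 21 mm above the bench); the face looks to the carrier's -x (the robot). At carrier x = -138 mm when drawn, -69 mm when home
- can_1: aluminium moisture can with slip lid, 59 mm in diameter over the lid (body 56 mm), 38 mm high, about 0.12 kg; origin at the centre of its underside; first can of the row, next to the end stop. Fully home its centre is at carrier y = 160.8 mm. It stands in the channel, touching its neighbour.
- can_2: aluminium moisture can with slip lid, 59 mm in diameter over the lid (body 56 mm), 38 mm high, about 0.12 kg; origin at the centre of its underside; second can of the row. Fully home its centre is at carrier y = 102.4 mm. It stands in the channel, touching its neighbours.
- can_3: aluminium moisture can with slip lid, 59 mm in diameter over the lid (body 56 mm), 38 mm high, about 0.12 kg; origin at the centre of its underside; third can of the row. Fully home its centre is at carrier y = 44.0 mm. It stands in the channel, touching its neighbours.
- can_4: aluminium moisture can with slip lid, 59 mm in diameter over the lid (body 56 mm), 38 mm high, about 0.12 kg; origin at the centre of its underside; last can of the row, nearest the open end: the one to push. Fully home its centre is at carrier y = -14.4 mm. It stands in the channel, touching its neighbour.
- spare_can: bystander: smaller aluminium moisture can, 53 mm in diameter, 32 mm high, standing on the bench outside the carrier; origin under its centre
- weight_big: bystander: brass balance weight, 30 mm in diameter, 40 mm high; origin under its centre
- weight_small: bystander: brass balance weight, 24 mm in diameter, 32 mm high; origin under its centre
- sample_tin: bystander: ochre round tin, 84 mm in diameter, 52 mm high; origin under its centre
- spatula: bystander: steel spatula with brown handle, 25 x 262 x 18 mm, long along its y; origin under its centre
Not all that is in view belongs to the job. Leave any yellow look-alike of the can_1 alone.

How it is judged (in metres and radians):
On the way:
1. the whole row is closed up against the end stop while the bolt is still drawn (y of can_1 in the frame of carrier above 0.1548 m and y of can_2 in the frame of carrier above 0.0964 m and y of can_3 in the frame of carrier above 0.038 m and y of can_4 in the frame of carrier above -0.0204 m and value of joint bolt below 0.012 m), for 0.2 s.
At the end, for the whole second after the job is handed in: Every can stands upright on the channel floor, at rest, within 6 mm of its closed-up place at the end stop, and the bolt is in to within 4 mm of its full travel (y of can_1 in the frame of carrier above 0.1548 m and y of can_2 in the frame of carrier above 0.0964 m and y of can_3 in the frame of carrier above 0.038 m and y of can_4 in the frame of carrier above -0.0204 m and value of joint bolt above 0.065 m and angle between each of can_1, can_2, can_3, can_4's own z axis and vertical below 0.08 rad and height (world z) of each of can_1, can_2, can_3, can_4 below 0.012 m and linear speed of each of can_1, can_2, can_3, can_4 below 0.01 m/s); the robot touches nothing.
It fails at once if a can is lifted off the channel floor (more than 8 mm) (height (world z) of any of can_1, can_2, can_3, can_4 above 0.016 m).
It fails at once if a can is tipped (more than 0.3 rad) (angle between any of can_1, can_2, can_3, can_4's own z axis and vertical above 0.3 rad).
It fails at once if the row is pulled apart (a gap of more than 10 mm between neighbours) (horizontal distance between can_1 and can_2 above 0.069 m or horizontal distance between can_2 and can_3 above 0.069 m or horizontal distance between can_3 and can_4 above 0.069 m).
It fails at once if something else on the bench is moved (more than 15 mm) (distance of any of spare_can, weight_big, weight_small, sample_tin, spatula from where it was at the start of the episode above 0.015 m).
It also fails if it takes over 43 s, if anything falls off the work surface, if the arm or the gripper's body presses on something with over 40 N, if the wrist force passes 120 N, or if a joint passes its speed limit or range.

ROBOT

A 6-joint arm with a two-finger parallel gripper is mounted at the origin on the work surface; the furniture and walls round the work are solid. World frame = base frame: x ahead of the robot, y to its left, z up, the work surface at z = 0. Lengths are in m, angles in degrees, forces in N, time in s.
With the tool pointing down it reaches from about 0.3 to 1 m from the base axis. Payload 5.1 kg.
Tool frame: the origin (TCP) lies where the fingers leave the gripper's body, on its centre line; the fingertips stand 78 mm ahead of it and the grasp point (between the pads) lies 59 mm ahead of it; z points along the fingers, y is the line along which they close (so a half turn about z gives the same grasp; the last joint's range is limited). The gripper opens to 95 mm and grips with 3 to 60 N. Pads are 20 mm wide; open, the fingers measure 119 mm over their backs; the gripper's body (75 mm by 180 mm) begins 59 mm behind the grasp point.
Start: joints at [70.038, 7.093, 94.555, -0, 78.352, -4.733], TCP at [0.171, 0.627, 0.292] pointing down, gripper open.
Joint ranges: [-149.61, 149.61], [-58.7, 133.49], [1.44, 155.28], [-77.14, 257.14], [18.33, 153.61], [-166.67, 166.67]. Speed limits (degrees/s): [147.25, 147.25, 180, 180, 180, 180].

INTERFACE

Orientations are given as a 3x3 rotation matrix whose columns are the frame's x, y, z axes.
In Python, from cell import get_obs, get_image, camera_model, close_job gives the robot as it stands.
- The arm moves only by the tool apply_moves, never from a script. Its argument "motion" is a list of rows, each a list of 3 entries, a list of its own where there are three numbers: the shift along the tool's x, y, z in m, then the turn, a rotation vector about the tool's x, y, z in degrees, then the opening, from 0 (shut) to 1 (fully open). A call has 1 to 10 rows; each row is the pose to reach, as a shift and turn from the pose commanded when the call began, along the tool's axes at that moment; what a row does not reach only later rows make up. A row lasts 1/12 s, in which the tool goes at most 41.7 mm and 7.16 degrees, less where a joint would pass 70% of its speed; a pose out of reach is approached as far as the arm can. A call with a gripper value outside its range is refused whole. The fingers move at their own pace and stop on an object; the grip force is fixed at half the most. Time passes only in rows, so rows that repeat a pose let the fingers close. It gives the time, the measured TCP pose, the force, the opening and the grip force at its end, in the units of the state.
- get_obs(): the state, without advancing time (a new reading comes with each control period).
- get_image(name): name is "side" or "top"; returns the picture (420x560x3 uint8, red, green, blue); there is no depth.
- camera_model(name): a dict with "vertical_fov" (degrees; the focal length in pixels is half the picture's height over the tangent of half this angle, whatever the lens; pixels are square), "cx", "cy" (the principal point, pixels), "rvec" (rotation vector, rad) and "tvec" (3), from world to camera coordinates, as OpenCV has them. Camera axes: x right, y down, z forward; pixel columns grow to the right and rows downward; lengths in m; the calibration is good to about 2 mm. A picture is of the moment at which its call begins. camera_model takes no time and is no camera call.
- close_job(): hands the job in; it is judged then, once.
The state is a dict: "time": time; "joint_positions": joint angles; "dq": joint speeds; "effort": joint torques, N m; "eef_pos": TCP position; "ee_rot": TCP orientation; "force": force on the tool from outside, world axes, zero at the start; "wrist_torque": the same for the moment, N m; "grip_width": opening from 0.0 (shut) to 1.0 (fully open); "gripper_force": force on a finger pad.
Only numpy, scipy, OpenCV 4.12 (cv2) and the standard library are available. Lean on these libraries where they do the work, as an engineer would, in place of code of your own. Each camera call takes 0.05 s, during which the arm holds its last target. There are 200 camera calls.

## Working session

There is one attempt and no reset: what is moved stays moved. The work goes in short steps, Python scripts to look and compute and a tool call to move; the robot and the scene stay as the last step left them, time stands still between calls to the robot, and variables do not carry over. Pictures are saved under pics/ and viewed, at most 10 in all, crops included, and the job is handed in when it is done.

Besides the shell and the picture viewer there is one more tool, called as name(argument=value, ...) on one line, values as JSON. apply_moves: Moves the arm, as the interface text tells. Its arguments: {"type":"object","properties":{"motion":{"type":"array","items":{"type":"array"}}},"required":["motion"]}

```bash
mkdir -p pics
cat > h.py <<'E'
import numpy as np, cv2
from cell import *
def cam(n):
    m=camera_model(n); f=210/np.tan(np.radians(m['vertical_fov'])/2)
    K=np.array([[f,0,m['cx']],[0,f,m['cy']],[0,0,1.]])
    return K,np.array(m['rvec'],float),np.array(m['tvec'],float),m
def proj(n,P):
    K,r,t,m=cam(n); return cv2.projectPoints(np.array(P,float).reshape(-1,1,3),r,t,K,None)[0].reshape(-1,2)
def onz(n,u,v,z):
    K,r,t,m=cam(n); R=cv2.Rodrigues(r)[0]; C=-R.T@t; d=R.T@np.linalg.inv(K)@[u,v,1]
    return C+d*(z-C[2])/d[2]
def tri(a,b):
    Ps=[]
    for n in('side','top'):
        K,r,t,m=cam(n);Ps.append(K@np.c_[cv2.Rodrigues(r)[0],t])
    X=cv2.triangulatePoints(Ps[0],Ps[1],np.array(a,float).reshape(2,1),np.array(b,float).reshape(2,1))[:,0];return X[:3]/X[3]
E
python3 - <<'E'
from h import *
for n in('side','top'):
    im=get_image(n); cv2.imwrite(f'pics/{n}0.png',cv2.resize(im[:,:,::-1],(800,600),interpolation=cv2.INTER_CUBIC)); cv2.imwrite(f'raw_{n}.png',im[:,:,::-1])
    m=camera_model(n);print(m)
    R=cv2.Rodrigues(np.array(m['rvec']))[0];print(-R.T@np.array(m['tvec']))
o=get_obs();print(o['ee_rot'],o['eef_pos'],o['time'])
E
```

```text
{'vertical_fov': 50.612233067304985, 'cx': 280.67453088968205, 'cy': 214.13679877977492, 'rvec': array([ 0.4556813 , -2.62011859,  1.35569709]), 'tvec': array([0.52312108, 0.14218989, 0.79090338])}
[0.30307865 0.70695258 0.57250605]
{'vertical_fov': 53.814415433280004, 'cx': 276.55630228026087, 'cy': 208.46479123214866, 'rvec': array([ 2.13955532, -2.14673523,  0.19036139]), 'tvec': array([0.04048928, 0.56940894, 0.8511159 ])}
[0.42418632 0.05178362 0.93147658]
[[-9.64891098e-01  2.62649581e-01 -6.05725814e-04]
 [ 2.62650246e-01  9.64889584e-01 -1.71453121e-03]
 [ 1.34137623e-04 -1.81342994e-03 -9.99998347e-01]] [0.17062187 0.62676512 0.29112612] 0.1
```

View pics/side0.png

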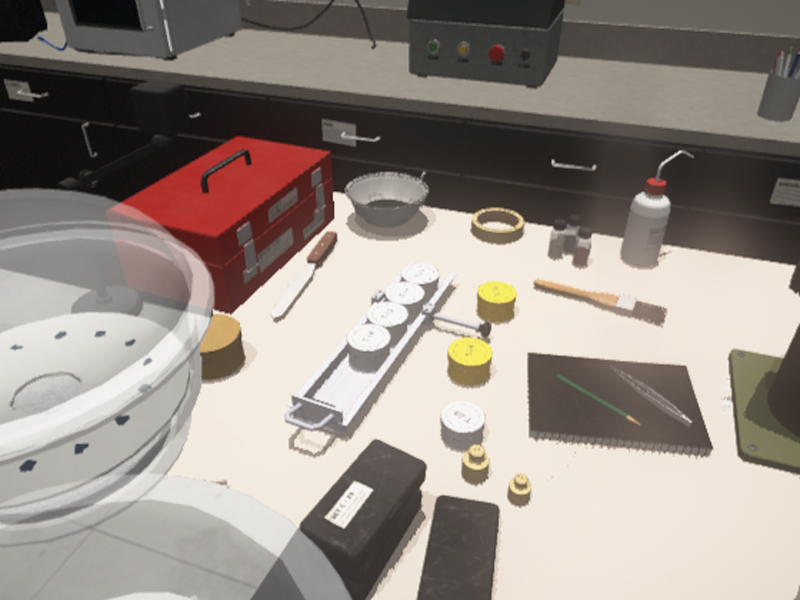

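View pics/top0.png

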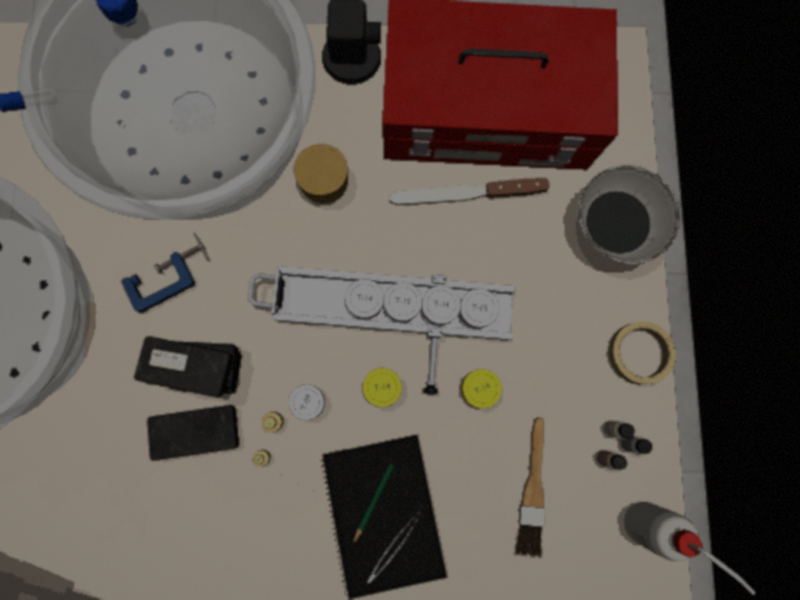

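Side view: the carrier has four silver cans at (420,273), (405,292), (387,317) and (368,340). The knob is at (485,328) and two yellow look-alikes are at (496,297) and (470,356). 

Top view: the cans are at (364,299), (402,301), (441,305) and (480,308). The knob is at (431,389), the yellow cans at (382,387) and (482,388), and the spare can at (306,402). The end stop is on the left, so can_4 is the rightmost silver can, at (480,308). I'll check this in close crops.

Run:
```python
import cv2
a=cv2.imread('raw_top.png')[180:285,168:368];cv2.imwrite('pics/tc.png',cv2.resize(a,None,fx=4,fy=4,interpolation=cv2.INTER_CUBIC))
a=cv2.imread('raw_side.png')[178:318,195:355];cv2.imwrite('pics/sc.png',cv2.resize(a,None,fx=4,fy=4,interpolation=cv2.INTER_CUBIC))
```

```text
(no output)
```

View pics/tc.png

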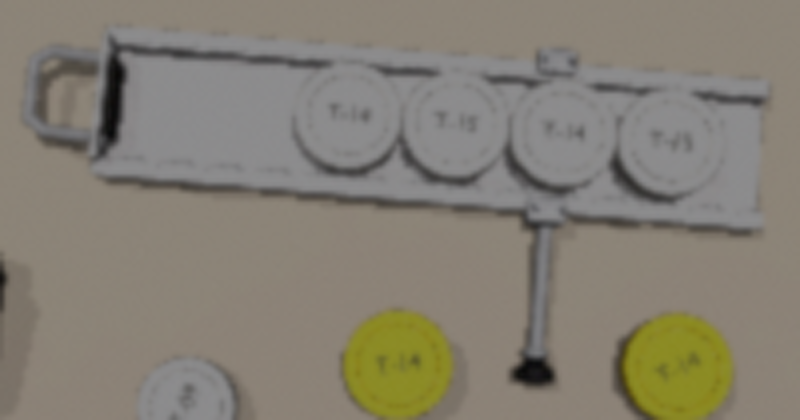

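View pics/sc.png

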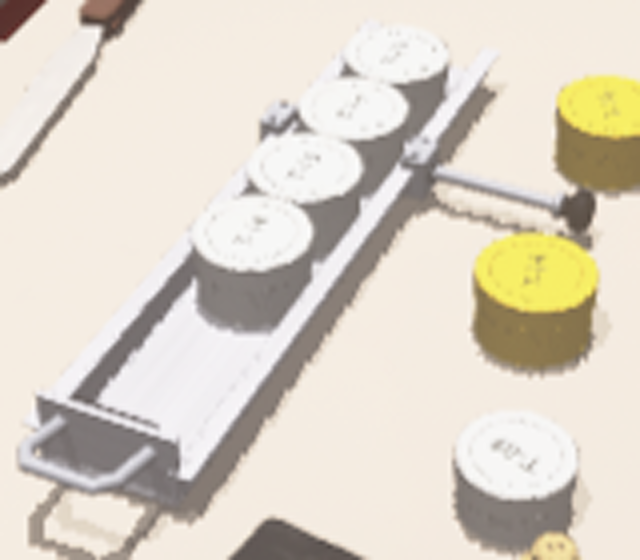

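Run:
```python
from h import *
T=lambda u,v:(u/4+168-.375,v/4+180-.375)
S=lambda u,v:(u/4+195-.375,v/4+178-.375)
q=dict(c1=[(252,232),(347,117)],c2=[(305,168),(455,123)],c3=[(354,108),(564,132)],c4=[(397,52),(671,142)],knob=[(579,211),(533,370)],guide=[(421,148),(546,211)],catch=[(280,113),(558,62)])
X={}
for k,(s,t) in q.items():
    X[k]=tri(S(*s),T(*t)); print(k,X[k].round(4),onz('top',*T(*t),X[k][2])[:2].round(4))
d=X['c1']-X['c4'];print(np.linalg.norm(d)/3,np.degrees(np.arctan2(d[1],d[0])))
d=X['catch']-X['guide'];print(np.linalg.norm(d),np.degrees(np.arctan2(d[1],d[0])))
for p in [(112,38),(768,88),(96,172),(762,222)]: print('wall z26',onz('top',*T(*p),.026).round(4))
for p in [(347,117),(455,123),(564,132),(671,142)]: print('lid',onz('top',*T(*p),.046).round(4))
for p in [(546,211),(558,62)]: print('blk',onz('top',*T(*p),.034).round(4))
for p in [(400,365),(678,365)]: print('yel',onz('top',*T(*p),.038).round(4))
```

```text
c1 [0.5704 0.0871 0.0446] [0.569  0.0867]
c2 [0.5662 0.0282 0.0436] [0.5657 0.0281]
c3 [ 0.561  -0.031   0.0439] [ 0.5606 -0.0311]
c4 [ 0.5556 -0.0887  0.0458] [ 0.5547 -0.0889]
knob [ 0.4331 -0.0142  0.0203] [ 0.4331 -0.0142]
guide [ 0.5196 -0.0212  0.0342] [ 0.5186 -0.0214]
catch [ 0.6024 -0.0294  0.0321] [ 0.6017 -0.0295]
0.05880386068970022 85.18559848320203
0.08321270163665148 -5.616606443517751
wall z26 [0.6169 0.2185 0.026 ]
wall z26 [ 0.5879 -0.1471  0.026 ]
wall z26 [0.5417 0.2252 0.026 ]
wall z26 [ 0.513 -0.141  0.026]
lid [0.5688 0.0866 0.046 ]
lid [0.5653 0.0282 0.046 ]
lid [ 0.5603 -0.0309  0.046 ]
lid [ 0.5547 -0.0889  0.046 ]
blk [ 0.5186 -0.0215  0.034 ]
blk [ 0.6013 -0.0294  0.034 ]
yel [0.4359 0.0581 0.038 ]
yel [ 0.4353 -0.0905  0.038 ]
```

```bash
cat >> h.py <<'E'
from scipy.spatial.transform import Rotation as Ro
th=np.radians(-4.7); CX=np.array([np.cos(th),np.sin(th),0]); CY=np.array([-np.sin(th),np.cos(th),0]); O=np.array([.5643,.0252,0])
RG=np.c_[-CX,CY,[0,0,-1]]
def goal(cx,cy,tip):
    o=get_obs();R=np.array(o['ee_rot']);p=O+cx*CX+cy*CY+[0,0,tip+.078]; 
    print('shift',(R.T@(p-o['eef_pos'])).round(4),'turn',Ro.from_matrix(R.T@RG).as_rotvec(degrees=True).round(2),'t',o['time'])
def cur():
    o=get_obs();d=np.array(o['eef_pos'])-O;print('carrier',(d@CX).round(4),(d@CY).round(4),'tip',(d[2]-.078).round(4),'F',np.round(o['force'],2),o['grip_width'],o['time'])
E
python3 -c "
from h import *
cur();goal(0,-.164,.10)"
```

```text
carrier -0.4416 0.5673 tip 0.2131 F [-0.4   0.28 -1.17] 1.000873462820286 0.1
shift [-0.5678 -0.6381  0.1142] turn [ -0.1   -0.02 -10.53] t 0.1
```

apply_moves(motion=[[[-0.568,-0.638,0.03],[0,0,-10.5],0],[[-0.568,-0.638,0.03],[0,0,-10.5],0],[[-0.568,-0.638,0.03],[0,0,-10.5],0],[[-0.568,-0.638,0.03],[0,0,-10.5],0],[[-0.568,-0.638,0.03],[0,0,-10.5],0],[[-0.568,-0.638,0.03],[0,0,-10.5],0],[[-0.568,-0.638,0.03],[0,0,-10.5],0],[[-0.568,-0.638,0.03],[0,0,-10.5],0],[[-0.568,-0.638,0.03],[0,0,-10.5],0],[[-0.568,-0.638,0.03],[0,0,-10.5],0]])

```text
time: 0.93
eef_pos: [0.3563, 0.2524, 0.2773]
ee_rot: [[-0.997, 0.082, 0.0], [0.082, 0.997, -0.0], [-0.0, -0.0, -1.0]]
force: [0.9, -0.6, 0.5]
grip_width: 0.355
gripper_force: 0.0
```

```bash
python3 -c "
from h import *
cur();goal(0,-.164,.12)"
```

```text
carrier -0.2259 0.2094 tip 0.1993 F [ 0.89 -0.6   0.54] 0.35526862777246204 0.9333
shift [-0.2259 -0.3734  0.0793] turn [-0.    0.01  0.01] t 0.9333
```

apply_moves(motion=[[[-0.226,-0.373,0.0],[0,0,0],0],[[-0.226,-0.373,0.0],[0,0,0],0],[[-0.226,-0.373,0.0],[0,0,0],0],[[-0.226,-0.373,0.0],[0,0,0],0],[[-0.226,-0.373,0.0],[0,0,0],0],[[-0.226,-0.373,0.02],[0,0,0],0],[[-0.226,-0.373,0.04],[0,0,0],0],[[-0.226,-0.373,0.08],[0,0,0],0],[[-0.226,-0.373,0.08],[0,0,0],0],[[-0.226,-0.373,0.08],[0,0,0],0]])

```text
time: 1.77
eef_pos: [0.5367, -0.1092, 0.212]
ee_rot: [[-0.997, 0.083, 0.0], [0.083, 0.997, 0.0], [-0.0, 0.0, -1.0]]
force: [1.1, -0.4, 0.3]
grip_width: 0.004
gripper_force: 0.0
```

```bash
python3 -c "
from h import *
cur();goal(0,-.167,.08)"
```

```text
carrier -0.0165 -0.1362 tip 0.134 F [ 1.08 -0.38  0.32] 0.004343937446441196 1.7667
shift [-0.0166 -0.0308  0.054 ] turn [ 0.    0.02 -0.07] t 1.7667
```

apply_moves(motion=[[[-0.01,-0.025,0.03],[0,0,0],0],[[-0.01,-0.025,0.05],[0,0,0],0],[[-0.01,-0.025,0.05],[0,0,0],0],[[-0.01,-0.025,0.05],[0,0,0],0],[[-0.01,-0.025,0.05],[0,0,0],0],[[-0.01,-0.025,0.05],[0,0,0],0]])

```text
time: 2.27
eef_pos: [0.5451, -0.1324, 0.1649]
ee_rot: [[-0.997, 0.081, 0.003], [0.081, 0.997, -0.001], [-0.003, -0.001, -1.0]]
force: [-0.3, 0.6, -0.0]
grip_width: 0.004
gripper_force: 0.0
```

Run:
```python
from h import *
cur();goal(0,-.167,.02)
a=get_image('top')[160:285,168:388];cv2.imwrite('pics/t1.png',cv2.resize(a[:,:,::-1],None,fx=3.6,fy=3.6,interpolation=cv2.INTER_CUBIC))
```

```text
carrier -0.0062 -0.1587 tip 0.0869 F [-0.28  0.6  -0.02] 0.004149628830421334 2.2667
shift [-0.006  -0.0083  0.0669] turn [-0.04  0.18  0.04] t 2.2667
```

View pics/t1.png

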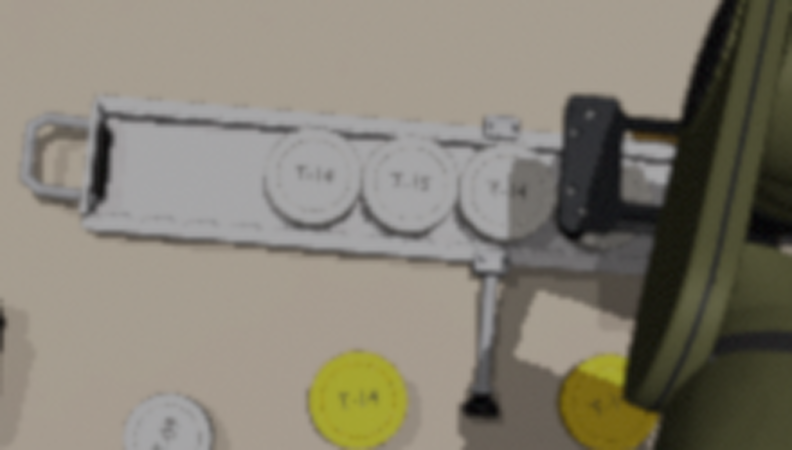

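The picture shows the row untouched. The gripper's black body is over can_4 at (590,165), and the knob is still drawn at (481,405). I'll lower the fingers behind can_4.

apply_moves(motion=[[[-0.006,-0.01,0.0],[0,0.2,0],0],[[-0.006,-0.01,0.0],[0,0.2,0],0],[[-0.006,-0.01,0.0],[0,0.2,0],0],[[-0.006,-0.01,0.02],[0,0.2,0],0],[[-0.006,-0.01,0.035],[0,0.2,0],0],[[-0.006,-0.01,0.05],[0,0.2,0],0],[[-0.006,-0.01,0.06],[0,0.2,0],0],[[-0.006,-0.01,0.065],[0,0.2,0],0],[[-0.006,-0.01,0.065],[0,0.2,0],0],[[-0.006,-0.01,0.065],[0,0.2,0],0]])

```text
time: 3.15
eef_pos: [0.5496, -0.1434, 0.0981]
ee_rot: [[-0.997, 0.082, -0.003], [0.082, 0.997, 0.0], [0.003, -0.0, -1.0]]
force: [-1.1, 0.8, 0.4]
grip_width: 0.002
gripper_force: 0.0
```

Run:
```python
from h import *
cur();goal(0,-.062,.02)
a=get_image('side')[160:310,195:355];cv2.imwrite('pics/s1.png',cv2.resize(a[:,:,::-1],None,fx=4,fy=4,interpolation=cv2.INTER_CUBIC))
```

```text
carrier -0.0008 -0.1692 tip 0.0201 F [-1.13  0.81  0.39] 0.002065623847701349 3.15
shift [-8.000e-04  1.072e-01  1.000e-04] turn [-0.   -0.18 -0.03] t 3.15
```

View pics/s1.png

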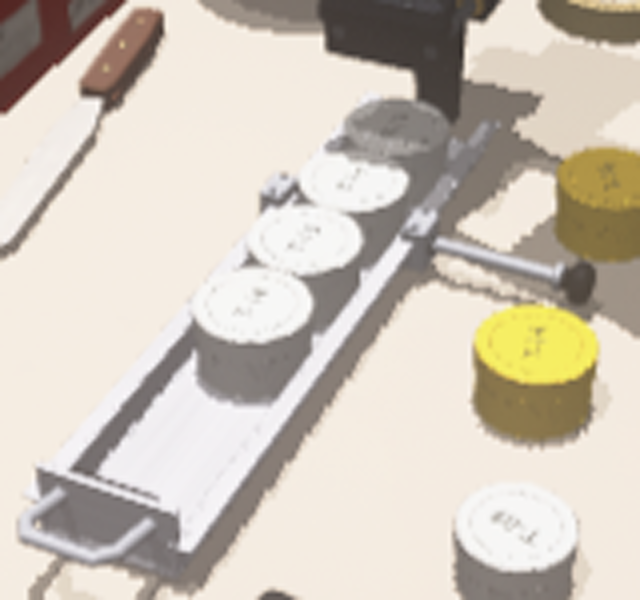

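The finger stands at (440,90) behind can_4 in the channel with the row unchanged, so I'll push.

apply_moves(motion=[[[0,0.005,0],[0,0,0],0],[[0,0.01,0],[0,0,0],0],[[0,0.015,0],[0,0,0],0],[[0,0.02,0],[0,0,0],0],[[0,0.025,0],[0,0,0],0],[[0,0.03,0],[0,0,0],0],[[0,0.035,0],[0,0,0],0],[[0,0.04,0],[0,0,0],0],[[0,0.043,0],[0,0,0],0],[[0,0.045,0],[0,0,0],0]])

```text
time: 4.03
eef_pos: [0.5535, -0.0984, 0.0983]
ee_rot: [[-0.997, 0.082, -0.003], [0.082, 0.997, -0.0], [0.003, -0.001, -1.0]]
force: [0.1, -4.4, 3.8]
grip_width: 0.004
gripper_force: 2.6
```

```bash
python3 -c "
from h import *
cur();goal(0,-.056,.02)"
```

```text
carrier -0.0006 -0.124 tip 0.0203 F [ 0.13 -4.45  3.76] 0.00403396117281693 4.0333
shift [-0.0006  0.068   0.0003] turn [-0.04 -0.15 -0.  ] t 4.0333
```

apply_moves(motion=[[[0,0.005,0],[0,0,0],0],[[0,0.01,0],[0,0,0],0],[[0,0.015,0],[0,0,0],0],[[0,0.02,0],[0,0,0],0],[[0,0.025,0],[0,0,0],0],[[0,0.03,0],[0,0,0],0],[[0,0.035,0],[0,0,0],0],[[0,0.04,0],[0,0,0],0],[[0,0.045,0],[0,0,0],0],[[0,0.049,0],[0,0,0],0]])

```text
time: 4.87
eef_pos: [0.5575, -0.0497, 0.0983]
ee_rot: [[-0.997, 0.082, -0.003], [0.082, 0.997, -0.0], [0.003, -0.001, -1.0]]
force: [0.3, -5.4, 4.1]
grip_width: 0.004
gripper_force: 2.9
```

Run:
```python
from h import *
cur();goal(0,-.056,.02)
a=get_image('side')[180:330,195:355];cv2.imwrite('pics/s2.png',cv2.resize(a[:,:,::-1],None,fx=4,fy=4,interpolation=cv2.INTER_CUBIC))
```

```text
carrier -0.0007 -0.0752 tip 0.0203 F [ 0.29 -5.38  4.12] 0.004337585998513471 4.8667
shift [-0.0007  0.0192  0.0003] turn [-0.04 -0.16 -0.02] t 4.8667
```

View pics/s2.png

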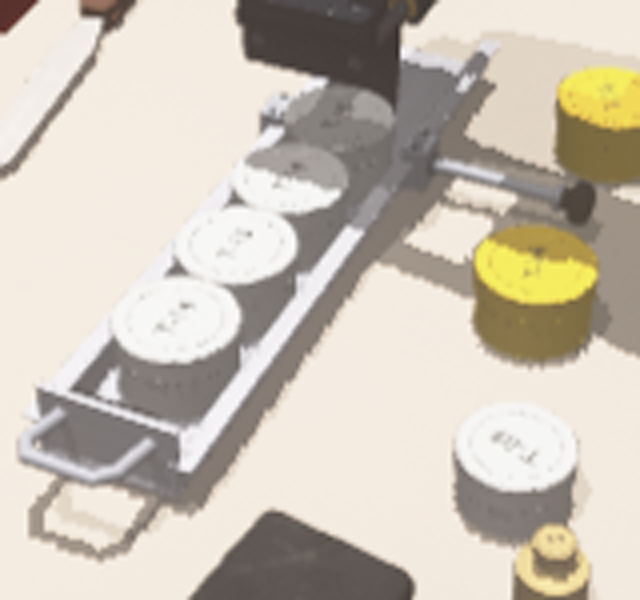

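The row is upright and closed up, with can_1 at (175,320) about 20 mm from the stop. I'll creep the rest.

apply_moves(motion=[[[0,0.003,0],[0,0,0],0],[[0,0.005,0],[0,0,0],0],[[0,0.007,0],[0,0,0],0],[[0,0.009,0],[0,0,0],0],[[0,0.011,0],[0,0,0],0],[[0,0.012,0],[0,0,0],0],[[0,0.013,0],[0,0,0],0],[[0,0.014,0],[0,0,0],0],[[0,0.015,0],[0,0,0],0],[[0,0.015,0],[0,0,0],0]])

```text
time: 5.75
eef_pos: [0.5585, -0.0349, 0.0981]
ee_rot: [[-0.997, 0.082, -0.003], [0.082, 0.997, -0.0], [0.003, -0.0, -1.0]]
force: [0.1, -4.7, 3.6]
grip_width: 0.006
gripper_force: 2.6
```

apply_moves(motion=[[[0,0.001,0],[0,0,0],0],[[0,0.001,0],[0,0,0],0],[[0,0.002,0],[0,0,0],0],[[0,0.002,0],[0,0,0],0]])

```text
time: 6.08
eef_pos: [0.5587, -0.033, 0.0981]
ee_rot: [[-0.997, 0.083, -0.003], [0.083, 0.997, -0.0], [0.003, -0.001, -1.0]]
force: [-1.7, -4.2, 4.3]
grip_width: 0.005
gripper_force: 2.7
```

```bash
python3 -c "
from h import *
cur();goal(0,-.056,.02)"
```

```text
carrier -0.0008 -0.0585 tip 0.0201 F [-1.67 -4.22  4.3 ] 0.004590536137998017 6.0833
shift [-0.0008  0.0025  0.0001] turn [-0.03 -0.17 -0.03] t 6.0833
```

apply_moves(motion=[[[0,0.001,0],[0,0,0],0],[[0,0.001,0],[0,0,0],0],[[0,0.002,0],[0,0,0],0],[[0,0.002,0],[0,0,0],0]])

```text
time: 6.42
eef_pos: [0.5589, -0.031, 0.0981]
ee_rot: [[-0.997, 0.083, -0.003], [0.083, 0.997, -0.0], [0.003, -0.0, -1.0]]
force: [-1.0, -4.9, 4.0]
grip_width: 0.003
gripper_force: 2.8
```

apply_moves(motion=[[[0,0.001,0],[0,0,0],0],[[0,0.001,0],[0,0,0],0]])

```text
time: 6.58
eef_pos: [0.559, -0.03, 0.0981]
ee_rot: [[-0.997, 0.082, -0.003], [0.082, 0.997, -0.0], [0.003, -0.0, -1.0]]
force: [-0.8, -4.9, 5.3]
grip_width: 0.004
gripper_force: 2.8
```

apply_moves(motion=[[[0,0.001,0],[0,0,0],0],[[0,0.001,0],[0,0,0],0]])

```text
time: 6.75
eef_pos: [0.5591, -0.029, 0.0981]
ee_rot: [[-0.997, 0.083, -0.003], [0.083, 0.997, -0.0], [0.003, -0.0, -1.0]]
force: [0.4, -5.7, 5.5]
grip_width: 0.005
gripper_force: 2.8
```

apply_moves(motion=[[[0,0.001,0],[0,0,0],0],[[0,0.001,0],[0,0,0],0]])

```text
time: 6.92
eef_pos: [0.5592, -0.028, 0.0982]
ee_rot: [[-0.997, 0.082, -0.003], [0.082, 0.997, -0.0], [0.003, -0.001, -1.0]]
force: [-0.5, -4.8, 4.6]
grip_width: 0.005
gripper_force: 2.8
```

apply_moves(motion=[[[0,0.001,0],[0,0,0],0],[[0,0.001,0],[0,0,0],0]])

```text
time: 7.08
eef_pos: [0.5592, -0.027, 0.0981]
ee_rot: [[-0.997, 0.083, -0.003], [0.083, 0.997, -0.0], [0.003, -0.0, -1.0]]
force: [-0.5, -4.5, 4.1]
grip_width: 0.005
gripper_force: 2.8
```

Run:
```python
from h import *
cur()
a=get_image('side')[200:325,195:345];cv2.imwrite('pics/s3.png',cv2.resize(a[:,:,::-1],None,fx=4.8,fy=4.8,interpolation=cv2.INTER_CUBIC))
for y in(.150,.1548,.1608):
    c=O+y*CY+[0,0,.046];p=[c,c+.0295*CY,c-.0295*CX,c+.0295*CX]
    print(y,((proj('side',p)-[195,200]+.4)*4.8).round(0).tolist())
print('stop',((proj('side',[O+.19*CY+[0,0,.04],O+.19*CY+[0,0,.018]])-[195,200]+.4)*4.8).round(0).tolist())
```

```text
carrier -0.0008 -0.0525 tip 0.0201 F [-0.51 -4.52  4.1 ] 0.005309666987769717 7.0833
0.15 [[201.0, 305.0], [161.0, 355.0], [272.0, 327.0], [132.0, 283.0]]
0.1548 [[194.0, 313.0], [154.0, 363.0], [265.0, 335.0], [125.0, 291.0]]
0.1608 [[186.0, 323.0], [146.0, 374.0], [258.0, 345.0], [117.0, 300.0]]
stop [[147.0, 385.0], [151.0, 430.0]]
```

View pics/s3.png

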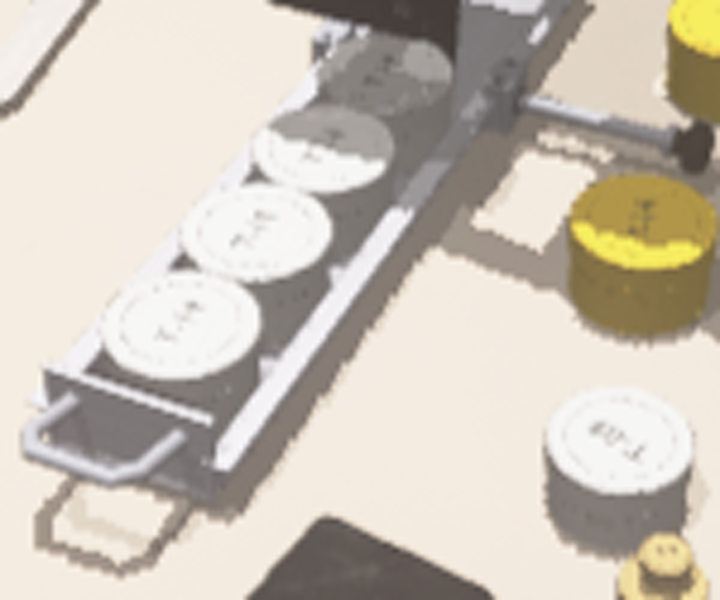

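The lid of can_1 is at about (182,324), against (186,323) predicted for home, so it's nearly seated. I'll push until the force rises.

apply_moves(motion=[[[0,0.001,0],[0,0,0],0],[[0,0.001,0],[0,0,0],0]])

```text
time: 7.3
eef_pos: [0.5593, -0.0261, 0.0981]
ee_rot: [[-0.997, 0.082, -0.003], [0.082, 0.997, -0.0], [0.003, -0.001, -1.0]]
force: [0.0, -6.3, 4.5]
grip_width: 0.004
gripper_force: 3.0
```

apply_moves(motion=[[[0,0.001,0],[0,0,0],0],[[0,0.001,0],[0,0,0],0]])

```text
time: 7.47
eef_pos: [0.5594, -0.0257, 0.0982]
ee_rot: [[-0.997, 0.082, -0.003], [0.082, 0.997, -0.002], [0.003, -0.002, -1.0]]
force: [-1.1, -8.5, 5.5]
grip_width: 0.007
gripper_force: 4.3
```

apply_moves(motion=[[[0,0.001,0],[0,0,0],0],[[0,0.001,0],[0,0,0],0]])

```text
time: 7.63
eef_pos: [0.5594, -0.0254, 0.0982]
ee_rot: [[-0.997, 0.082, -0.003], [0.082, 0.997, -0.003], [0.003, -0.004, -1.0]]
force: [-0.7, -11.2, 4.5]
grip_width: 0.005
gripper_force: 5.7
```

Seated: the force has climbed to 11 N with the row stalled. I'll dwell, back off horizontally, then lift.

apply_moves(motion=[[[0,0.0005,0],[0,0,0],0],[[0,0.0005,0],[0,0,0],0],[[0,0.0005,0],[0,0,0],0],[[0,-0.002,0],[0,0,0],0],[[0,-0.006,0],[0,0,0],0],[[0,-0.015,0],[0,0,0],0],[[0,-0.025,0],[0,0,0],0],[[0,-0.025,-0.03],[0,0,0],0],[[0,-0.025,-0.06],[0,0,0],0],[[0,-0.025,-0.08],[0,0,0],0]])

```text
time: 8.47
eef_pos: [0.5577, -0.0493, 0.1795]
ee_rot: [[-0.997, 0.083, -0.003], [0.083, 0.997, 0.001], [0.003, 0.001, -1.0]]
force: [0.9, 1.1, 1.3]
grip_width: 0.002
gripper_force: 0.0
```

Run:
```python
from h import *
cur();goal(-.165,-.048,.1)
print('knob',(np.array([.4331,-.0142,0])-O)@CX,(np.array([.4331,-.0142,0])-O)@CY)
```

```text
carrier -0.0005 -0.0748 tip 0.1015 F [0.95 1.07 1.32] 0.001906463213458044 8.4667
shift [0.1645 0.0266 0.002 ] turn [ 0.04 -0.16 -0.07] t 8.4667
knob -0.12753044791050283 -0.05001784537289202
```

apply_moves(motion=[[[0.03,0.024,0],[0,0,0],0],[[0.06,0.024,0],[0,0,0],0],[[0.09,0.024,0],[0,0,0],0],[[0.12,0.024,0],[0,0,0],0],[[0.15,0.024,0],[0,0,0],0],[[0.164,0.024,0],[0,0,0],0],[[0.164,0.024,0],[0,0,0],0],[[0.164,0.024,0.02],[0,0,0],0],[[0.164,0.024,0.04],[0,0,0],0],[[0.164,0.024,0.04],[0,0,0],0]])

```text
time: 9.3
eef_pos: [0.3941, -0.0111, 0.1349]
ee_rot: [[-0.997, 0.083, -0.01], [0.083, 0.997, 0.002], [0.01, 0.001, -1.0]]
force: [-0.8, -0.1, -0.8]
grip_width: 0.002
gripper_force: 0.0
```

Run:
```python
from h import *
cur();goal(-.165,-.0505,.011)
a=get_image('side')[190:310,195:355];cv2.imwrite('pics/s4.png',cv2.resize(a[:,:,::-1],None,fx=4.8,fy=4.8,interpolation=cv2.INTER_CUBIC))
```

```text
carrier -0.1667 -0.0501 tip 0.0569 F [-0.78 -0.11 -0.81] 0.001507772471566419 9.3
shift [-0.0021 -0.0004  0.0459] turn [ 0.05 -0.57 -0.05] t 9.3
```

View pics/s4.png

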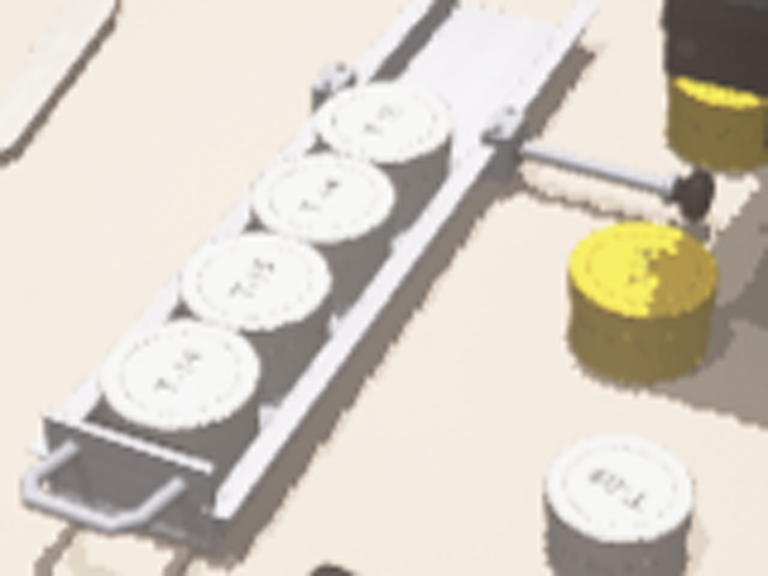

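The row is closed at the stop, with can_4 at (385,122) just past the blocks and the knob at (695,193) still drawn. I'll descend behind the knob.

apply_moves(motion=[[[0,0,0.015],[0,0,0],0],[[0,0,0.03],[0,0,0],0],[[0,0,0.04],[0,0,0],0],[[0,0,0.045],[0,0,0],0],[[0,0,0.045],[0,0,0],0],[[-0.004,0,0.045],[0,0,0],0],[[-0.008,0,0.045],[0,0,0],0],[[-0.012,0,0.045],[0,0,0],0],[[-0.016,0,0.045],[0,0,0],0],[[-0.02,0,0.045],[0,0,0],0]])

```text
time: 10.18
eef_pos: [0.4165, -0.013, 0.0939]
ee_rot: [[-0.997, 0.082, -0.003], [0.082, 0.997, 0.0], [0.003, -0.0, -1.0]]
force: [-1.8, -0.2, 1.4]
grip_width: 0.009
gripper_force: 0.8
```

```bash
python3 -c "
from h import *
cur();goal(-.080,-.0505,.012)"
```

```text
carrier -0.1442 -0.0501 tip 0.0159 F [-1.79 -0.25  1.44] 0.009128438134426216 10.1833
shift [-0.0642 -0.0003  0.0037] turn [-0.   -0.15 -0.03] t 10.1833
```

apply_moves(motion=[[[-0.005,0,0.001],[0,0,0],0],[[-0.011,0,0.002],[0,0,0],0],[[-0.017,0,0.002],[0,0,0],0],[[-0.023,0,0.002],[0,0,0],0],[[-0.029,0,0.002],[0,0,0],0],[[-0.035,0,0.002],[0,0,0],0],[[-0.04,0,0.002],[0,0,0],0],[[-0.045,0,0.002],[0,0,0],0],[[-0.05,0,0.002],[0,0,0],0],[[-0.053,0,0.002],[0,0,0],0]])

```text
time: 11.02
eef_pos: [0.469, -0.0173, 0.091]
ee_rot: [[-0.997, 0.082, -0.004], [0.082, 0.997, 0.0], [0.004, -0.0, -1.0]]
force: [-2.0, -0.2, 0.5]
grip_width: 0.006
gripper_force: 0.8
```

apply_moves(motion=[[[-0.003,0,0],[0,0,0],0],[[-0.005,0,0],[0,0,0],0],[[-0.007,0,0],[0,0,0],0],[[-0.008,0,0],[0,0,0],0],[[-0.008,0,0],[0,0,0],0]])

```text
time: 11.43
eef_pos: [0.4767, -0.0179, 0.0911]
ee_rot: [[-0.997, 0.083, -0.003], [0.083, 0.997, 0.0], [0.003, 0.0, -1.0]]
force: [-0.9, 1.0, -0.8]
grip_width: 0.003
gripper_force: 0.4
```

apply_moves(motion=[[[-0.001,0,0],[0,0,0],0],[[-0.002,0,0],[0,0,0],0],[[-0.002,0,0],[0,0,0],0]])

```text
time: 11.68
eef_pos: [0.4786, -0.0181, 0.0912]
ee_rot: [[-0.997, 0.082, -0.003], [0.082, 0.997, 0.0], [0.003, 0.0, -1.0]]
force: [-0.4, -0.6, -0.0]
grip_width: 0.004
gripper_force: 0.5
```

```bash
python3 -c "
from h import *
cur();goal(-.080,-.0505,.012)"
```

```text
carrier -0.0819 -0.0501 tip 0.0132 F [-0.45 -0.56 -0.03] 0.0041502367449279655 11.6833
shift [-0.0019 -0.0004  0.0012] turn [ 0.   -0.18 -0.03] t 11.6833
```

Next, 1 mm steps until the collar's stop shows in the force.

apply_moves(motion=[[[-0.001,0,0],[0,0,0],0],[[-0.002,0,0],[0,0,0],0],[[-0.002,0,0],[0,0,0],0]])

```text
time: 11.93
eef_pos: [0.4806, -0.0182, 0.0911]
ee_rot: [[-0.997, 0.082, -0.003], [0.082, 0.997, 0.0], [0.003, 0.0, -1.0]]
force: [-1.1, -1.1, -0.4]
grip_width: 0.004
gripper_force: 0.5
```

apply_moves(motion=[[[-0.001,0,0],[0,0,0],0],[[-0.002,0,0],[0,0,0],0],[[-0.002,0,0],[0,0,0],0]])

```text
time: 12.18
eef_pos: [0.4826, -0.0184, 0.0911]
ee_rot: [[-0.997, 0.082, -0.003], [0.082, 0.997, 0.0], [0.003, 0.0, -1.0]]
force: [-0.8, -0.9, 0.1]
grip_width: 0.005
gripper_force: 0.7
```

apply_moves(motion=[[[-0.001,0,0],[0,0,0],0],[[-0.001,0,0],[0,0,0],0]])

```text
time: 12.35
eef_pos: [0.4828, -0.0184, 0.091]
ee_rot: [[-0.997, 0.082, -0.006], [0.082, 0.997, 0.001], [0.006, 0.0, -1.0]]
force: [-4.9, 0.2, 3.7]
grip_width: 0.006
gripper_force: 2.6
```

apply_moves(motion=[[[-0.001,0,0],[0,0,0],0],[[-0.001,0,0],[0,0,0],0],[[-0.001,0,0],[0,0,0],0]])

```text
time: 12.6
eef_pos: [0.483, -0.0184, 0.091]
ee_rot: [[-0.997, 0.082, -0.008], [0.082, 0.997, 0.001], [0.008, -0.0, -1.0]]
force: [-7.7, -0.1, 6.7]
grip_width: 0.003
gripper_force: 4.2
```

apply_moves(motion=[[[0.004,0,0],[0,0,0],0],[[0.012,0,0],[0,0,0],0],[[0.025,0,0],[0,0,0],0],[[0.035,0,0],[0,0,0],0],[[0.035,0,0],[0,0,0],0],[[0.04,0,-0.03],[0,0,0],0],[[0.045,0,-0.06],[0,0,0],0],[[0.06,0,-0.1],[0,0,0],0],[[0.08,0,-0.12],[0,0,0],0],[[0.08,0,-0.12],[0,0,0],0]])

```text
time: 13.43
eef_pos: [0.4063, -0.0122, 0.2175]
ee_rot: [[-0.997, 0.082, 0.008], [0.082, 0.997, -0.002], [-0.008, -0.001, -1.0]]
force: [0.7, -0.2, -0.4]
grip_width: -0.0
gripper_force: 0.0
```

Run:
```python
from h import *
cur()
a=get_image('side')[190:310,195:355];cv2.imwrite('pics/s5.png',cv2.resize(a[:,:,::-1],None,fx=4.8,fy=4.8,interpolation=cv2.INTER_CUBIC))
print(((proj('side',[O-.069*CX-.0505*CY+[0,0,.021],O-.0144*CY+[0,0,.046]])-[195,190]+.4)*4.8).round())
```

```text
carrier -0.1544 -0.0502 tip 0.1395 F [ 0.69 -0.25 -0.39] -0.00034464516137888495 13.4333
[[567. 160.]
 [388. 119.]]
```

View pics/s5.png

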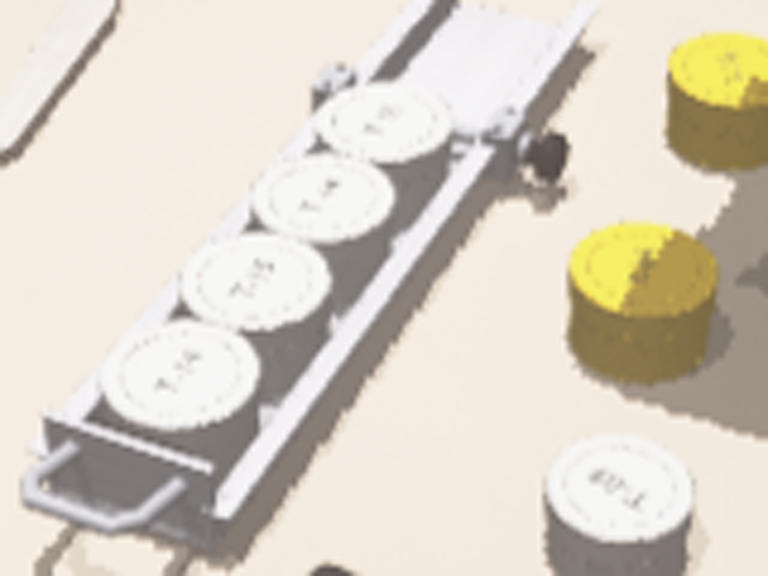

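The knob is home at (552,158), with the rod across the channel behind can_4 at (385,122). The row is unmoved and upright. Handing in.

```bash
python3 -c "
from cell import *
print(close_job())"
```

```text
the job is handed in; nothing more can be done
None
```

I pushed the four-can row against the end stop (push force rose to 11 N), pushed the bolt knob in until it stopped, and handed the job in at about 13.5 s; the last picture shows the cans upright and the rod behind can_4, but no verdict was returned.

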